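# Set the outrigger leg of a recipe stand and close its cam

### The job

Get the recipe stand ready for a heavy cookbook: first swing its front leg round until the white nib on the leg's tail faces the red post on the base, then draw the leg out against its spring until the white pointer is level with the red clip. Hold it there and slide the orange cam fully closed, only at that length and direction; finish still holding the leg pinched at the clip with the cam closed, and leave the small things on the worktop alone.

Things in the scene. Friction and masses are not known exactly. Their poses are not given: they have to be found in the camera images.
- stand_base: Recipe stand, fixed to the worktop: black disc 150 mm wide, 12 mm high; an arm along its +x carries a wooden backrest (210 mm wide, 160 mm high, 0.15 to 0.23 m behind the pivot). Origin: on the worktop (z = 0) below the leg's vertical pivot. The leg, rightly turned, points along this body's -x. Red post: 7 mm wide, top at z = 45 mm, 132 mm along +x.
- swing (a joint): Swing of the leg with its sleeve about the vertical pivot, rad, anticlockwise from above positive. 0: leg along stand_base's -x, white nib on its tail faces the red post. Starts at -0.55 to -0.25: the foot bar must go toward stand_base's -y. Stays where left; 2 N at the foot bar turn it. Aluminium sleeve: 28 mm wide, z = 30 to 64 mm, from 73 mm before to 123 mm behind the pivot.
- leg (a joint): How far the leg is drawn out of its sleeve, m, 0 (home, at the start) to 0.10. A spring pulls it home: about 3 N at 0, 5 N at 0.075. It must be drawn out until this value equals that of clip.
- clip (a joint): Place of the red clip on the sleeve, as the value of leg (m) at which the white pointer is level with it: 0.045 to 0.075, differs each time. Not to be moved; it lies on top of the sleeve, 0 to 30 mm behind the pivot.
- cam (a joint): Travel of the orange cam, m: 0 to 0.002 at the start (open), 0.010 fully closed. It slides on the leg across the leg, toward the grey cheek; 1.5 N of friction; it stays where it is left.
- foot_bar (a point): Middle of the foot bar: steel crossbar 14 mm thick, 116 mm long across the leg's front end, axis at z = 45 mm, on rubber feet 18 mm thick at its ends. Axes of the leg: -x the way it is drawn out, +x back to the pivot (150 mm + leg away), y along the bar, z up. Fingers astride cheek and cam behind the bar (free down to the worktop) can push the bar outward, then pinch cam to cheek.
- pointer (a point): White pointer bar of the leg, 31 mm by 3 mm, above the sleeve, z = 66 mm; 225 mm behind the foot bar. Axes as foot_bar.
- clip_mark (a point): Middle between the two red fins (4 mm thick along the leg) of the red clip on the sleeve, z = 66 mm. Axes as foot_bar. Pointer is level with it when both have the same place along the leg.
- cup: Bystander: small striped espresso cup, 60 mm across, 49 mm high, origin under its centre. Leave alone.
- salt: Bystander: salt shaker, 44 mm across, 90 mm high, origin under its centre. Leave alone.
- tuna: Bystander: round flat tin, 87 mm across, 40 mm high, origin under its centre. Leave alone.
- cheek: Grey fixed cheek of the leg, 34 x 8 x 38 mm, just behind the foot bar (x = +11 to +45 mm in foot_bar axes) on the leg's +y side; outer face at y = +15 mm; z = 30 to 68 mm above the worktop. Origin at its centre, axes as foot_bar.
- cam_pad: Orange pad of the cam, 34 x 8 x 38 mm, opposite the cheek (same x and z) on the leg's -y side; outer face at y = -25 mm open, -15 mm closed (30 mm over cheek and pad when closed). A finger pushes it toward +y. Behind it a thin orange tail runs back to x = +78 mm within y = -23 mm. Origin at its centre, axes as foot_bar.
- mate: Bystander: dark brown cup with a pale rim, 69 mm across, 89 mm high, origin under its centre. Leave alone.

How it is judged:
By the outcome, as a careful person would: the job done as asked, in the order asked, and still so for the second after the job is handed in, while the arm keeps its last pose, push and grip.
It also fails if it takes over 43 s, if anything falls off the work surface, if the arm or the gripper's body presses on something with over 40 N, if the wrist force passes 120 N, or if a joint passes its speed limit or range.

### The arm

A 7-joint arm with a two-finger parallel gripper is mounted at the origin on a cart in front of the work surface, level with it; the furniture and walls round the work are solid. World frame = base frame: x ahead of the robot, y to its left, z up, the work surface at z = 0. Lengths are in m, angles in rad, forces in N, time in s.
With the tool pointing down it reaches from about 0.35 to 0.9 m from the base axis. Payload 8.1 kg.
Tool frame: the origin (TCP) lies at the very end of the fingers, on their centre line; the grasp point (between the pads) lies 19 mm behind it (arm.tcp_to_grasp is the z of the grasp point in the tool frame, in m); z points along the fingers, y is the line along which they close (so a half turn about z gives the same grasp; the last joint's range is limited). The gripper opens to 92 mm and grips with 3 to 60 N. Pads are 19 mm wide; open, the fingers measure 130 mm over their backs; the gripper's body (75 mm by 190 mm) begins 47 mm behind the grasp point.
Start: joints at [1.122, 0.434, 0.025, 1.573, -0.012, 1.134, -0.075], TCP at [0.212, -0.588, 0.227] pointing down, gripper open.
Joint ranges: [-2.62, 2.62], [-0.44, 2.09], [-1.27, 1.32], [0.08, 2.57], [-1.32, 4.46], [0.12, 2], [-2.74, 2.74]. Speed limits (rad/s): [2.22, 2.22, 3.01, 3.01, 3.14, 3.14, 3.14].

### API

Orientations are given as a rotation vector (axis times angle).
In Python, from cell import readout, vision, sign_off, arm gives the robot as it stands. The module is installed in compiled form; this text tells all that it offers.
- The arm moves only by the shell command python3 -m creep 'ROWS' [FORCE]. ROWS is JSON, a list of rows, each a list of 5 numbers: the shift along the tool's x, y, z in units of 4 cm (1.0 is 4 cm), then the turn about the tool's z in units of 4 degrees (1.0 is 4 degrees), then the opening, from 0 (shut) to 1 (fully open). A call has 1 to 12 rows; each row shifts and turns the commanded pose from where the row before left it, along the tool's axes as they then stand; what a row does not reach is not made up. A row lasts 1/8 s, in which the tool goes at most 62.5 mm and 10.7 degrees, less where a joint would pass 70% of its speed; a pose out of reach is approached as far as the arm can. A call with a number of a shift or a turn outside -1 to 1 is refused whole. A call with a gripper value outside its range is refused whole. The fingers move at their own pace and stop on an object; FORCE is the grip in N (left out, the last holds). Time passes only in rows, so rows that do not move let the fingers close. It gives the time, the measured TCP pose, the force, the opening and the grip force at its end, in the units of the state.
- readout.observe(): the state, without advancing time (a new reading comes with each control period).
- vision.get_image(name): name is "side" or "top" or "wrist"; returns a dict with "pixels" (400x640x3 uint8, blue, green, red), "z_map" (400x640 float32, m along the optical axis (not along the pixel's ray), 0 where there is no reading), "camera_matrix" (3x3 intrinsics, pixels), "position" and "rotation" of the camera in the world. Camera axes: x right, y up, looking along -z (the intrinsics and any distortion apply to the point x, -y, -z); pixel columns grow to the right and rows downward; lengths in m; the calibration is good to about 2 mm. A picture is of the moment at which its call begins.
- sign_off(): hands the job in; it is judged then, once.
The state is a dict: "clock": time; "joints": joint angles; "dq": joint speeds; "joint_efforts": joint torques, N m; "position": TCP position; "ee_rot": TCP orientation; "force": force on the tool from outside, world axes, zero at the start; "ft_torque": the same for the moment, N m; "width": opening from 0.0 (shut) to 1.0 (fully open); "gripper_force": force on a finger pad.
Only numpy, scipy, OpenCV 4.12 (cv2) and the standard library are available. Lean on these libraries where they do the work, as an engineer would, in place of code of your own. Each camera call takes 0.05 s, during which the arm holds its last target. There are 200 camera calls.

## Working session

There is one attempt and no reset: what is moved stays moved. The work goes in short steps, Python scripts to look and compute and a shell command to move; the robot and the scene stay as the last step left them, time stands still between calls to the robot, and variables do not carry over. Pictures are saved under pics/ and viewed, at most 10 in all, crops included, and the job is handed in when it is done.

```bash
mkdir -p pics
cat > h.py <<'E'
import numpy as np, cv2
from cell import readout, vision
def snap(n,f=None):
    d=vision.get_image(n); np.savez(f'{n}.npz',**d)
    if f: cv2.imwrite(f'pics/{f}.png',d['pixels'])
    return d
def load(n): return dict(np.load(f'{n}.npz'))
def P(d,u,v,z=None):
    """world point at pixel; by depth, or on plane z"""
    K=d['camera_matrix'];r=np.array([(u-K[0,2])/K[0,0],-(v-K[1,2])/K[1,1],-1.])
    w=d['rotation']@r
    t=d['z_map'][int(v),int(u)] if z is None else (z-d['position'][2])/w[2]
    return d['position']+w*t
E
python3 - <<'E'
from h import *
s=readout.observe();print(s['position'],s['ee_rot'],s['width'],s['clock'])
for n in('top','side'):
    d=snap(n,n+'0');print(n,d['position'],d['rotation'].round(3).tolist(),d['camera_matrix'].tolist())
E
```

```text
[ 0.21161089 -0.58753462  0.22593808] [-3.09323675e+00 -5.40143434e-01  6.58465396e-04] 0.9981580110104672 0.0
top [ 0.4707116  -0.05866294  1.54197033] [0.039, -0.051, -1.558] [[446.889711941745, 0.0, 313.59045446340224], [0.0, 446.889711941745, 205.76626948136627], [0.0, 0.0, 1.0]]
side [-3.50674481e-04  7.63076862e-01  9.66202756e-01] [0.306, -1.051, -2.341] [[418.5164955377419, 0.0, 315.1937062836361], [0.0, 418.5164955377419, 192.14507580342814], [0.0, 0.0, 1.0]]
```

View pics/top0.png

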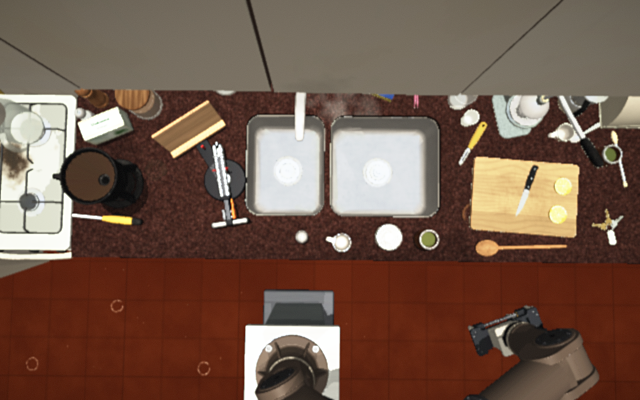

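View pics/side0.png

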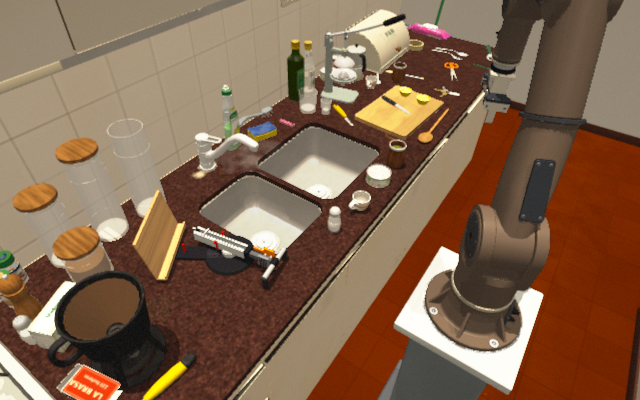

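The top view shows the stand at about (225,180), its foot bar at (229,223), the leg running up to (217,145), and the backrest at (190,128). Next is an enlarged crop.

```bash
sed -i "s/w=d\['rotation'\]@r/w=cv2.Rodrigues(d['rotation'])[0]@r/" h.py
python3 - <<'E'
from h import *
d=load('top');im=d['pixels'][95:240,140:260];a=cv2.resize(im,None,fx=4,fy=4,interpolation=cv2.INTER_CUBIC)
d2=load('side');b=cv2.resize(d2['pixels'][190:290,175:295],None,fx=2.6,fy=2.6,interpolation=cv2.INTER_CUBIC)
o=np.zeros((580,800,3),np.uint8);o[:,:480]=a;o[:260,480:480+312]=b;cv2.imwrite('pics/c1.png',o)
for p in[(229,223),(225,180),(290,365),(340,242)]:print(p,P(d,*p).round(3),P(d,*p,z=.045).round(3))
E
```

```text
(229, 223) [0.495 0.211 0.056] [0.496 0.213 0.045]
(225, 180) [0.638 0.226 0.062] [0.64  0.229 0.045]
(290, 365) [ 0.076 -0.004  0.196] [0.032 0.002 0.045]
(340, 242) [ 0.436 -0.162  0.003] [ 0.437 -0.159  0.045]
```

View pics/c1.png

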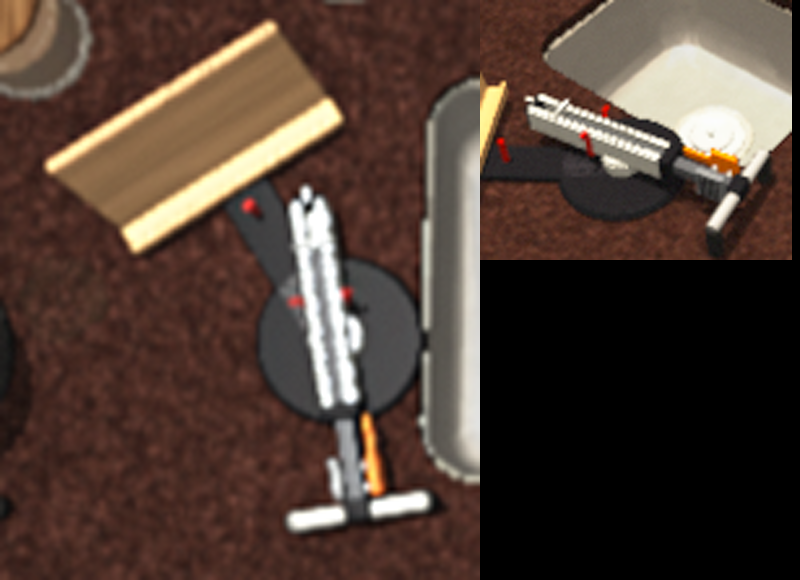

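Run:
```python
from h import *
d=load('top')
f=lambda x,y,z:P(d,140+x/4-.4,95+y/4-.4,z)
c=f(341,338,.012);post=f(252,207,.045);e1=f(288,521,.05);e2=f(432,502,.05);clip=f(321,297.5,.068);tail=f(306,192,.06)
foot=(e1+e2)/2
ax=(post-c)[:2];print('c',c,'post',post,np.linalg.norm(ax),'axang',np.degrees(np.arctan2(ax[1],ax[0])))
l=(c-foot)[:2];print('foot',foot,np.linalg.norm(l),np.degrees(np.arctan2(l[1],l[0])))
b=(e1-e2)[:2];print('bar',np.linalg.norm(b),np.degrees(np.arctan2(b[1],b[0])),'tail',tail,np.degrees(np.arctan2(*(tail-c)[:2][::-1])))
print('clip',clip,np.linalg.norm((clip-c)[:2]), 'foot-clip',np.linalg.norm((clip-foot)[:2]))
for n,p in dict(cup=(342,242),salt=(301,237),tuna=(388,236)).items():print(n,P(d,*p,z=.04).round(3))
```

```text
c [0.64666791 0.23625996 0.012     ] post [0.75297487 0.30742657 0.045     ] 0.12792910518388387 axang 33.80011287772653
foot [0.49727103 0.20973905 0.05      ] 0.15173261271413563 10.066272408355594
bar 0.12065476677166558 98.21646504227844 tail [0.76339462 0.2590464  0.06      ] 11.045899586153533
clip [0.67373521 0.24278764 0.068     ] 0.02784330207479356 foot-clip 0.17953221537093417
cup [ 0.437 -0.166  0.04 ]
salt [ 0.452 -0.029  0.04 ]
tuna [ 0.458 -0.321  0.04 ]
```

Pivot at (0.647, 0.236) and stand axis about 33.8°. The leg is at about 10°, which gives a swing of -0.41, and foot-to-pivot is 152 mm, so both fit the description. The clip is at about 0.047. Now moving to hover.

```bash
python3 -m creep '[[0.8,-0.9,0,0,1],[0.8,-0.9,0,0,1],[0.8,-0.9,0,0,1],[0.8,-0.9,0,0,1],[0.8,-0.9,0,0,1],[0.8,-0.9,0,0,1],[0.8,-0.9,0,0,0.65],[0.8,-0.9,0,0,0.65],[0.8,-0.9,0,0,0.65]]'
```

```text
clock: 1.23
position: [0.3732, -0.1841, 0.2267]
ee_rot: [3.095, 0.54, -0.0]
force: [0.7, 0.3, -0.1]
width: 0.722
gripper_force: 0.0
```

```bash
python3 -m creep '[[0.8,-0.9,0,0,0.65],[0.8,-0.9,0,0,0.65],[0.8,-0.9,0,0,0.65],[0.8,-0.9,0,0,0.65],[0.8,-0.9,0,0,0.65],[0.8,-0.9,0,0,0.65],[0.8,-0.9,0,0,0.65],[0.8,-0.9,0,0,0.65],[0.56,-0.76,0,0.8,0.65],[0,0,0,0.8,0.65],[0,0,0,0.8,0.65],[0,0,0,0,0.65]]'
python3 - <<'E'
from h import *
d=snap('wrist','w1');s=readout.observe();R=cv2.Rodrigues(s['ee_rot'])[0];print(s['position'],R.round(3).tolist(),s['width'],s['clock']);print(d['position'],d['rotation'],d['camera_matrix'])
E
```

```text
clock: 2.72
position: [0.5268, 0.2082, 0.2263]
ee_rot: [3.129, 0.28, -0.001]
force: [-0.5, 0.4, -0.4]
width: 0.65
gripper_force: 0.0
[0.52683211 0.20816302 0.22644006] [[0.984, 0.178, -0.001], [0.178, -0.984, -0.0], [-0.001, 0.0, -1.0]] 0.6494730394529503 2.775
[0.5952701  0.22077434 0.38441503] [-0.22280076  0.1859397  -1.38449119] [[276.22788737   0.         324.24025114]
 [  0.         276.22788737 200.69112314]
 [  0.           0.           1.        ]]
```

View pics/w1.png

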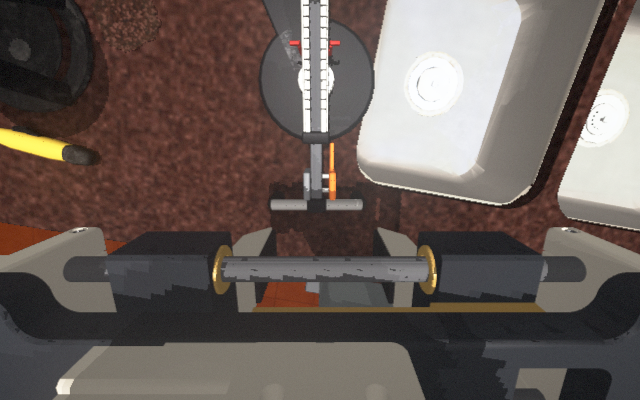

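The wrist view shows the foot bar from (271,204) to (362,204), the disc centred near (317,78), the clip fins at (293,43) and (338,43), and the cam at (332,182).

Run:
```python
from h import *
d=load('wrist')
e1=P(d,271,204,.045);e2=P(d,362,204,.045);f=(e1+e2)/2
c1=P(d,260,78,.012);c2=P(d,374,78,.012);top=P(d,317,138,.012)
k=(P(d,294,43,.066)+P(d,338,43,.066))/2
print(e1,e2,f,np.linalg.norm(e1-e2));b=(e1-e2);print('leg ang',np.degrees(np.arctan2(b[1],b[0]))-90)
c=(c1+c2)/2;print('c',c,np.linalg.norm(c1-c2),'near edge',top,np.linalg.norm((top-c)[:2]));print('clip',k,np.linalg.norm((k-f)[:2]))
l=(k-f)[:2];print(np.degrees(np.arctan2(l[1],l[0])))
```

```text
[0.48744258 0.27045769 0.045     ] [0.50796536 0.15596667 0.045     ] [0.49770397 0.21321218 0.045     ] 0.11631585128841108
leg ang 10.162475000938585
c [0.64932414 0.2395085  0.012     ] 0.14207012378590245 near edge [0.57738919 0.22712511 0.012     ] 0.07299305107116348
clip [0.6742573  0.24348754 0.066     ] 0.17913033410879536
9.730437057258907
```

```bash
python3 -m creep '[[0,0,0.8,0,0.65],[0,0,0.9,0,0.65],[0,0,0.9,0,0.65],[0,0,0.9,0,0.65],[0,0,0.8,0,0.65],[0,0,0.4,0,0.65],[0,0,0.2,0,0.65],[0,0,0,0,0.65]]' 20 && python3 -m creep '[[0,0.12,0,0,0.65],[0,0.16,0,-0.75,0.65],[0,0.16,0,-0.75,0.65],[0,0.16,0,-0.75,0.65],[0,0.16,0,-0.75,0.65],[0,0.16,0,-0.75,0.65],[0,0.16,0,-0.75,0.65],[0,0,0,0,0.65]]'
python3 - <<'E'
from h import *
d=snap('top');im=d['pixels'][95:240,140:260];a=cv2.resize(im,None,fx=4,fy=4,interpolation=cv2.INTER_CUBIC)
w=snap('wrist')['pixels'];o=np.zeros((580,800,3),np.uint8);o[:,:480]=a;o[:400,480:]=cv2.resize(w[0:250,220:420],(320,400));cv2.imwrite('pics/c2.png',o)
s=readout.observe();print(s['position'],s['force'],s['clock'])
E
```

```text
clock: 3.78
position: [0.5273, 0.2084, 0.031]
ee_rot: [-3.129, -0.28, -0.001]
force: [-0.3, 0.2, 0.1]
width: 0.651
gripper_force: 0.0
clock: 4.78
position: [0.5403, 0.1667, 0.0316]
ee_rot: [3.047, 0.764, 0.002]
force: [-0.1, 0.4, -0.7]
width: 0.65
gripper_force: 0.0
[0.53973773 0.16681919 0.03119544] [-0.46243101  0.26670801  0.15936585] 4.875
```

View pics/c2.png

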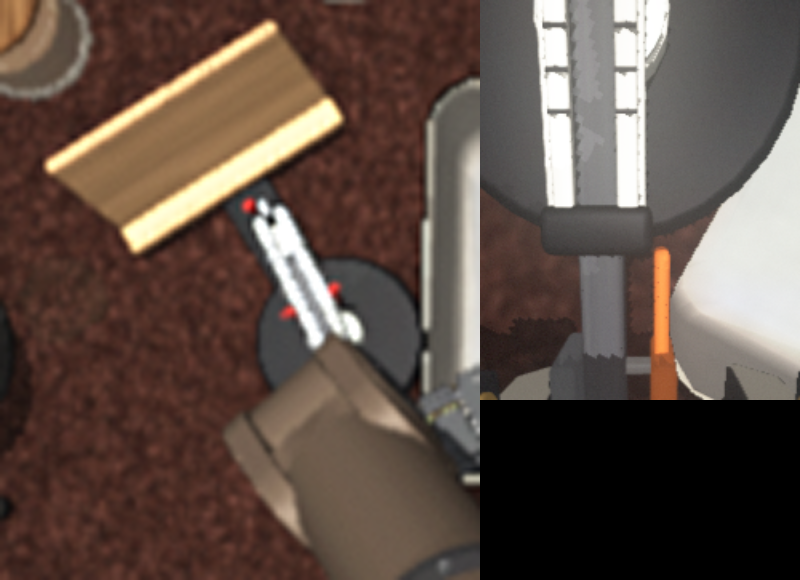

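The nib at (261,207) is just short of the post at (249,206), and the fins are at (288,312) and (334,288). Computing the remaining angle.

Run:
```python
from h import *
d=load('top')
f=lambda x,y,z:P(d,140+x/4-.4,95+y/4-.4,z)
an=lambda v:round(float(np.degrees(np.arctan2(v[1],v[0]))),1)
k1,k2=f(288,312,.066),f(334,288,.066);k=(k1+k2)/2;nib=f(262,208,.055);post=f(249,206,.045)
print('fins',k,an(k1-k2)-90)
# pivot from clip before/after by rotation: equal radius; disc centre
for c in (f(341,338,.012),np.array([.6454,.239,0])):
    print(c,'post',an(post-c),np.linalg.norm((post-c)[:2]),'nib',an(nib-c),np.linalg.norm((nib-c)[:2]),'clip',an(k-c),np.linalg.norm((k-c)[:2]))
s=readout.observe();R=cv2.Rodrigues(s['ee_rot'])[0];print('tool yaw',an(R[:,0]))
```

```text
fins [0.6718226  0.25141887 0.066     ] 28.599999999999994
[0.64666791 0.23625996 0.012     ] post 34.5 0.1300366783182807 nib 30.2 0.1199641317118429 clip 31.1 0.02936921129486145
[0.6454 0.239  0.    ] post 33.2 0.1295621143339074 nib 28.8 0.1197196424233574 clip 25.2 0.029195579209222774
tool yaw 28.1
```

```bash
python3 -m creep '[[0,0.12,0,-0.56,0.65],[0,0.12,0,-0.56,0.65],[0,0,0,0,0.65]]'
python3 - <<'E'
from h import *
d=snap('top');t=cv2.resize(d['pixels'][138:188,190:240],None,fx=8,fy=8,interpolation=cv2.INTER_CUBIC)
w=snap('wrist')['pixels'];s=snap('side')['pixels']
o=np.zeros((600,800,3),np.uint8);o[:400,:400]=t;o[:400,400:]=cv2.resize(w[0:200,220:420],(400,400));o[400:,:]=cv2.resize(s[215:265,150:350],(800,200));cv2.imwrite('pics/c3.png',o)
s=readout.observe();R=cv2.Rodrigues(s['ee_rot'])[0];print(s['position'],s['force'],s['clock'],np.degrees(np.arctan2(R[1,0],R[0,0])))
E
```

```text
clock: 5.25
position: [0.5443, 0.1588, 0.0309]
ee_rot: [3.015, 0.882, 0.0]
force: [0.0, 0.2, -0.5]
width: 0.649
gripper_force: 0.0
[0.54396728 0.15855319 0.03071665] [-0.17611139  0.36476697 -0.47835108] 5.4 32.627868045473605
```

View pics/c3.png

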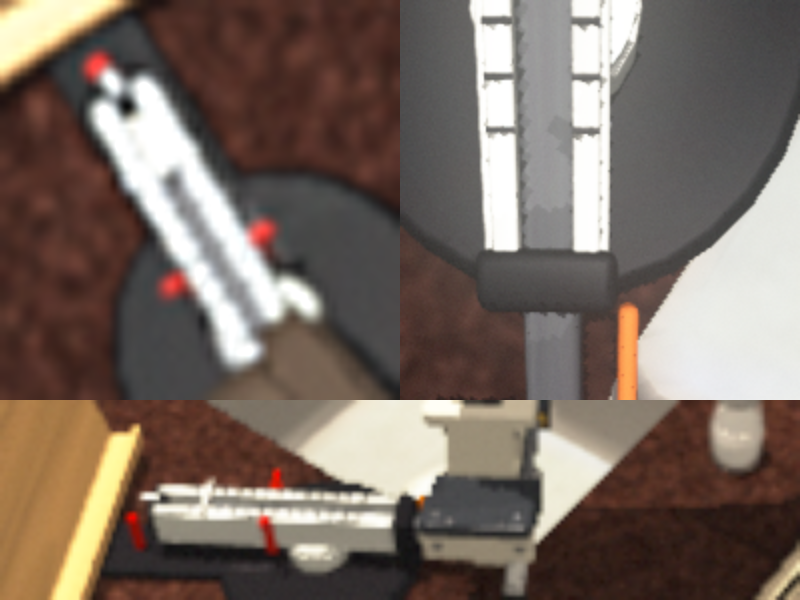

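Run:
```python
from h import *
d=load('top')
f=lambda x,y,z:P(d,190+x/8-.45,138+y/8-.45,z)
an=lambda v:round(float(np.degrees(np.arctan2(v[1],v[0]))),1)
k1,k2=f(175,286,.066),f(263,233,.066);k=(k1+k2)/2;post=f(97,66,.045)
edges=[f(92,110,.064),f(225,365,.064),f(155,75,.064),f(285,320,.064)]
print('edge angs',an(edges[0]-edges[1]),an(edges[2]-edges[3]),'width',np.linalg.norm(edges[0]-edges[2]))
print('fins',k,an(k1-k2)-90,'post',post)
for nz in(.045,.06):
  nib=f(112,84,nz)
  for c in (np.array([.6467,.2363,0]),np.array([.6454,.239,0])):
    print(nz,'post',an(post-c),np.linalg.norm((post-c)[:2]),'nib',an(nib-c),np.linalg.norm((nib-c)[:2]),'clip',an(k-c),np.linalg.norm((k-c)[:2]))
# side camera: post top & nib
s=load('side');g=lambda x,y,z:P(s,150+x/4-.4,215+(y-400)/4-.4,z)
print('side post',g(134,515,.045),'nib',g(150,497,.055),'fins',g(276,472,.075),g(266,520,.075))
```

```text
edge angs 28.6 29.0 width 0.029865569072034893
fins [0.67051191 0.25279512 0.066     ] 32.2 post [0.75480647 0.31059043 0.045     ]
0.045 post 34.5 0.1311719350392641 nib 34.0 0.12124375572357543 clip 34.7 0.028967155830008404
0.045 post 33.2 0.13074771511678515 nib 32.6 0.12084869026131441 clip 28.8 0.02865158712595966
0.06 post 34.5 0.1311719350392641 nib 33.3 0.11692363265328404 clip 34.7 0.028967155830008404
0.06 post 33.2 0.13074771511678515 nib 31.8 0.11656722148985016 clip 28.8 0.02865158712595966
side post [0.75293584 0.31360382 0.045     ] nib [0.7483809  0.30011602 0.055     ] fins [0.67695744 0.24180181 0.075     ] [0.6506886  0.27846237 0.075     ]
```

About 1° more swing is needed. I'll finish that, recentre astride the leg, then draw out most of the way and look.

```bash
python3 -m creep '[[0,0.06,0,-0.3,0.65],[0,0,0,0,0.65],[0,-0.2,0,0,0.65],[0,-0.15,0,0,0.65],[0,0,0,0,0.65]]' && python3 -m creep '[[-0.2,0,0,0,0.65],[-0.2,0,0,0,0.65],[-0.2,0,0,0,0.65],[-0.2,0,0,0,0.65],[-0.15,0,0,0,0.65],[-0.1,0,0,0,0.65],[0,0,0,0,0.65],[0,0,0,0,0.65]]'
python3 - <<'E'
from h import *
d=snap('top');t=cv2.resize(d['pixels'][138:188,190:240],None,fx=8,fy=8,interpolation=cv2.INTER_CUBIC)
w=snap('wrist')['pixels'];s=snap('side')['pixels']
o=np.zeros((600,800,3),np.uint8);o[:400,:400]=t;o[:400,400:]=cv2.resize(w[0:200,220:420],(400,400));o[400:,:]=cv2.resize(s[215:265,150:350],(800,200));cv2.imwrite('pics/c4.png',o)
s=readout.observe();R=cv2.Rodrigues(s['ee_rot'])[0];print(s['position'],s['force'],s['clock'],np.degrees(np.arctan2(R[1,0],R[0,0])))
E
```

```text
clock: 6.02
position: [0.5372, 0.1691, 0.0308]
ee_rot: [-3.005, -0.917, 0.0]
force: [0.8, 0.2, 0.0]
width: 0.652
gripper_force: 0.0
clock: 7.02
position: [0.5029, 0.1449, 0.0307]
ee_rot: [3.005, 0.915, -0.0]
force: [3.5, 1.9, 0.1]
width: 0.648
gripper_force: 1.7
[0.50300177 0.14492068 0.03072005] [2.39029558 1.2191437  1.04100436] 7.175 33.88299777121057
```

View pics/c4.png

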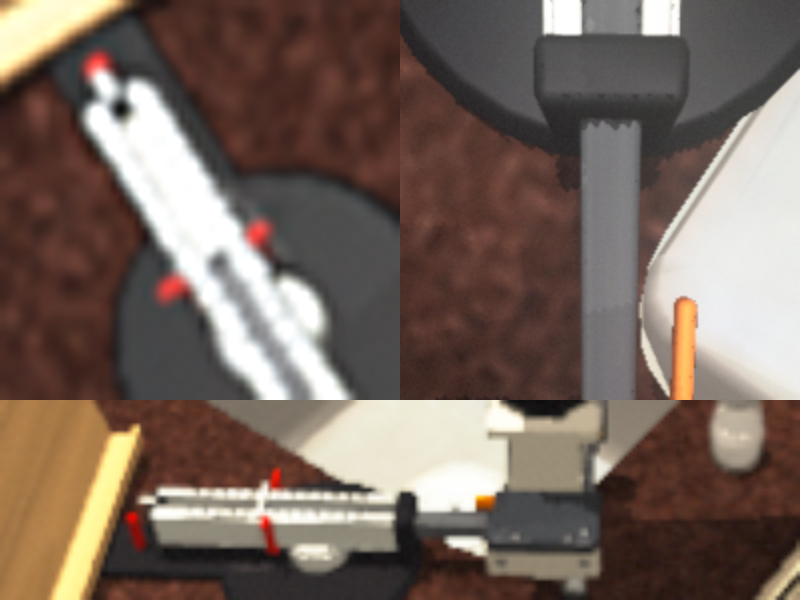

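Run:
```python
from h import *
t=load('top')['pixels'][150:180,200:240];s=load('side')['pixels'][228:258,195:235]
o=np.vstack([cv2.resize(x,(400*1,300),interpolation=cv2.INTER_CUBIC) for x in (t,s)]);cv2.imwrite('pics/c5.png',o)
```

```text
(no output)
```

View pics/c5.png

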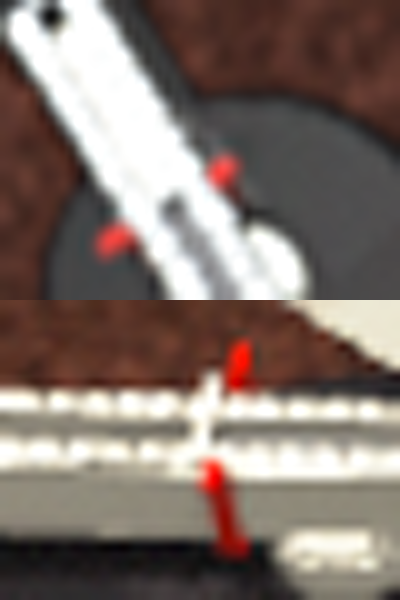

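The side crop shows the pointer from (212,375) to (200,455), with the fin tops at (243,345) and (212,465). The pointer is still a little behind the clip. Quantifying the gap.

Run:
```python
from h import *
s=load('side');t=load('top');a=np.radians(33.8);L=np.array([np.cos(a),np.sin(a)]);Y=np.array([-L[1],L[0]])
c=np.array([.646,.2377])
g=lambda x,y,z:P(s,195+x/10-.45,228+(y-300)/10-.45,z)
q=lambda p:((p[:2]-c)@L*1e3).round(1).item().__str__()+' / '+str(((p[:2]-c)@Y*1e3).round(1))
print('ptr',q(g(212,375,.067)),q(g(200,455,.067)))
for z in(.066,.072,.08):print(z,'fins',q(g(243,345,z)),q(g(212,465,z)))
h=lambda x,y,z:P(t,200+x/10-.45,150+y/10-.45,z)
print('top fins',q(h(115,240,.068)),q(h(224,170,.068)),'dark end',q(h(170,203,.064)))
# pixels per mm
print('mm/px along', [q(g(206+k,415,.067)) for k in(0,10)])
```

```text
ptr 36.8 / -11.4 34.4 / 18.8
0.066 fins 30.4 / -24.2 30.7 / 21.5
0.072 fins 28.6 / -18.7 28.8 / 26.7
0.08 fins 26.2 / -11.4 26.4 / 33.6
top fins 28.9 / 21.4 28.9 / -21.4 dark end 30.3 / -0.1
mm/px along ['35.6 / 3.9', '32.8 / 3.8']
```

```bash
python3 -m creep '[[-0.07,0,0,0,0.65],[-0.07,0,0,0,0.65],[0,0,0,0,0.65],[0,0,0,0,0.65]]'
python3 - <<'E'
from h import *
a=snap('side')['pixels'][228:258,195:235].astype(float)
for _ in range(3):a+=snap('side')['pixels'][228:258,195:235]
w=snap('wrist')['pixels'];t=snap('top')['pixels'][150:180,200:240]
o=np.zeros((600,800,3),np.uint8);o[:300,:400]=cv2.resize((a/4).astype(np.uint8),(400,300),interpolation=cv2.INTER_CUBIC);o[300:,:400]=cv2.resize(t,(400,300),interpolation=cv2.INTER_CUBIC)
o[:,400:]=cv2.resize(w[0:300,220:420],(400,600));cv2.imwrite('pics/c6.png',o)
s=readout.observe();print(s['position'],s['force'],s['clock'],s['gripper_force'],s['width'])
E
```

```text
clock: 7.68
position: [0.498, 0.1417, 0.0307]
ee_rot: [3.005, 0.915, -0.001]
force: [3.9, 1.6, 1.8]
width: 0.65
gripper_force: 1.8
[0.49818081 0.14180062 0.03069192] [2.79193097 1.2538985  1.0427389 ] 7.975 1.825491115450859 0.651903139004537
```

View pics/c6.png

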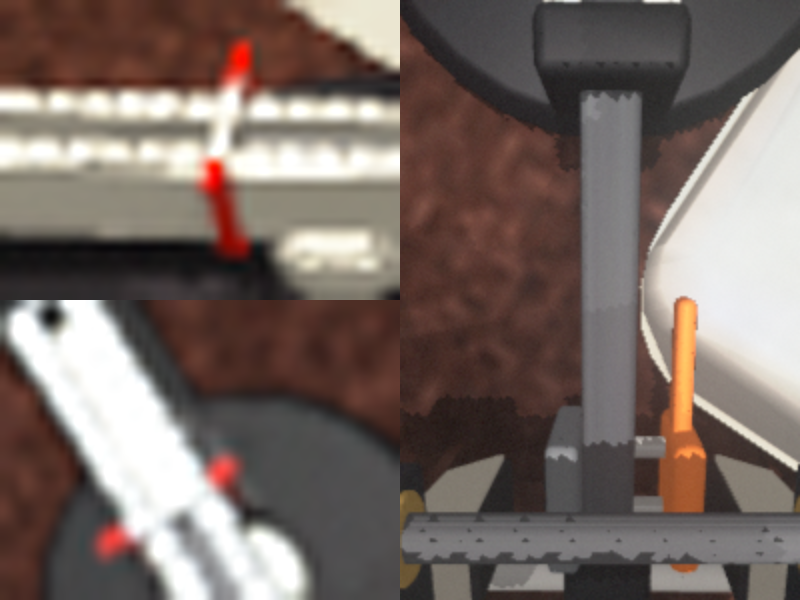

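The pointer lies exactly on the line between the fins, from (237,75) to (218,155) against fin tops at (243,45) and (212,165). The fingers are centred on the leg, so I'll pinch.

```bash
python3 -m creep '[[0,0,0,0,0.5],[0,0,0,0,0.4],[0,0,0,0,0.3],[0,0,0,0,0.2],[0,0,0,0,0.2],[0,0,0,0,0.2],[0,0,0,0,0.2],[0,0,0,0,0.2]]' 25
python3 - <<'E'
from h import *
a=snap('side')['pixels'][228:258,195:235]
w=snap('wrist')['pixels'];t=snap('top')['pixels'][138:188,190:240]
o=np.zeros((600,800,3),np.uint8);o[:200,:400]=cv2.resize(a,(400,300),interpolation=cv2.INTER_CUBIC)[:200];o[200:,:400]=cv2.resize(t,(400,400),interpolation=cv2.INTER_CUBIC)
o[:,400:]=cv2.resize(w[0:300,220:420],(400,600));cv2.imwrite('pics/c7.png',o)
s=readout.observe();R=cv2.Rodrigues(s['ee_rot'])[0];print(s['position'],s['force'],s['clock'],s['gripper_force'],s['width']*92,np.degrees(np.arctan2(R[1,0],R[0,0])))
E
```

```text
clock: 8.98
position: [0.4984, 0.1415, 0.0307]
ee_rot: [3.005, 0.915, 0.0]
force: [4.7, 0.5, -2.1]
width: 0.325
gripper_force: 28.1
[0.49841424 0.1415429  0.03068856] [ 4.71664918  0.83139105 -1.18496677] 9.125 28.146822328999406 29.852761133827574 33.86966481598619
```

View pics/c7.png

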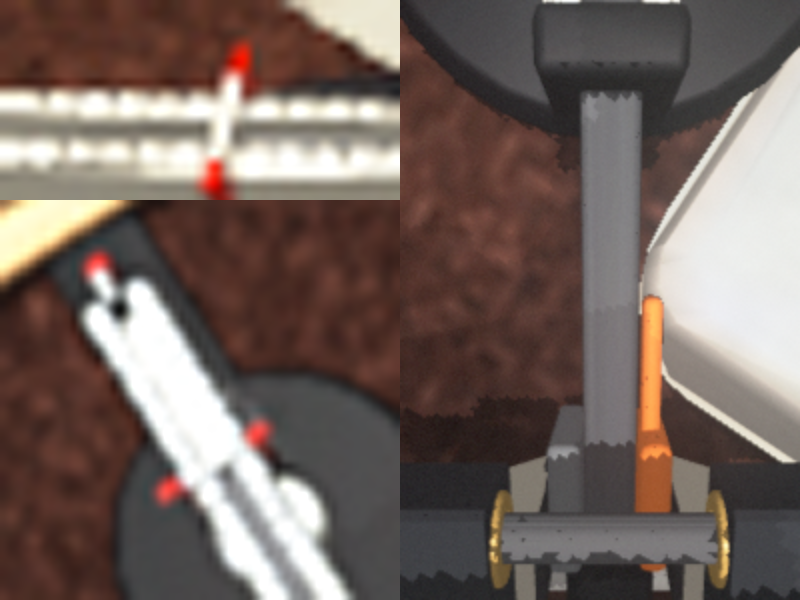

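The pinch is 29.9 mm wide, so the cam is fully closed. The pointer is still level with the fins and the nib points at the post, so I'm handing in.

```bash
python3 -c "
from cell import sign_off
print(sign_off())"
```

```text
the job is handed in; nothing more can be done
None
```

Job handed in at about 9 s: the leg is swung to the red post, drawn out level with the clip and still pinched there, with the cam fully closed (29.9 mm over cheek and pad) and the small things on the worktop untouched.

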